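# Unload the tube mixer into the sample carrier, in order

## Task

The four blood samples in the tube mixer are mixed: move them to the analyser's sample carrier in the same order, the tube next to the mixer's drive unit into the place next to the carrier's grip loop, and so on along the row to the last. Snap each tube forward out of its spring clip rather than drawing it up lengthwise through the clip, which could pull the stopper, and stand it upright, fully down in its place.

Things in the scene. Friction and masses are not known exactly. Their poses are not given: they have to be found in the camera images.
- tube_1: Stoppered blood tube, one of four that look alike; 93 mm long, glass 12.4 mm in diameter, lavender stopper 15.2 mm in diameter over the top 15 mm. Origin at the bottom end, z along the tube towards the stopper. It starts upright in the spring clip of the same number, its bottom 30 mm above the worktop. 10 to 15 g.
- tube_2: Stoppered blood tube, one of four that look alike; 93 mm long, glass 12.4 mm in diameter, lavender stopper 15.2 mm in diameter over the top 15 mm. Origin at the bottom end, z along the tube towards the stopper. It starts upright in the spring clip of the same number, its bottom 30 mm above the worktop. 10 to 15 g.
- tube_3: Stoppered blood tube, one of four that look alike; 93 mm long, glass 12.4 mm in diameter, lavender stopper 15.2 mm in diameter over the top 15 mm. Origin at the bottom end, z along the tube towards the stopper. It starts upright in the spring clip of the same number, its bottom 30 mm above the worktop. 10 to 15 g.
- tube_4: Stoppered blood tube, one of four that look alike; 93 mm long, glass 12.4 mm in diameter, lavender stopper 15.2 mm in diameter over the top 15 mm. Origin at the bottom end, z along the tube towards the stopper. It starts upright in the spring clip of the same number, its bottom 30 mm above the worktop. 10 to 15 g.
- clip_1: Mixer's spring clip, fixed; four alike, 46 mm apart. Origin on the held tube's axis, on the heel under the tube, 30 mm above the worktop; z up, -x out of the mouth, to the robot's side. Steel C jaws 45 to 57 mm above the origin, 10 mm to the front, 12 mm to each side; back strip behind the axis, 61 mm high. A tube drawn along -x meets 3 to 8 N, snaps out, is free after 20 mm.
- clip_2: Mixer's spring clip, fixed; four alike, 46 mm apart. Origin on the held tube's axis, on the heel under the tube, 30 mm above the worktop; z up, -x out of the mouth, to the robot's side. Steel C jaws 45 to 57 mm above the origin, 10 mm to the front, 12 mm to each side; back strip behind the axis, 61 mm high. A tube drawn along -x meets 3 to 8 N, snaps out, is free after 20 mm.
- clip_3: Mixer's spring clip, fixed; four alike, 46 mm apart. Origin on the held tube's axis, on the heel under the tube, 30 mm above the worktop; z up, -x out of the mouth, to the robot's side. Steel C jaws 45 to 57 mm above the origin, 10 mm to the front, 12 mm to each side; back strip behind the axis, 61 mm high. A tube drawn along -x meets 3 to 8 N, snaps out, is free after 20 mm.
- clip_4: Mixer's spring clip, fixed; four alike, 46 mm apart. Origin on the held tube's axis, on the heel under the tube, 30 mm above the worktop; z up, -x out of the mouth, to the robot's side. Steel C jaws 45 to 57 mm above the origin, 10 mm to the front, 12 mm to each side; back strip behind the axis, 61 mm high. A tube drawn along -x meets 3 to 8 N, snaps out, is free after 20 mm.
- mixer_drive: White drive unit of the tube mixer, 72 x 46 mm, 104 mm high, black knob in front; at either end of the row of clips (slim bearing post at the other end). Origin on the worktop under its middle; the clips lie 60, 106, 152, 198 mm from it horizontally. Fixed. Foot plate 84 x 306 mm, 9 mm high; cross bar behind the clips, top at 88 mm.
- carrier: Grey single-lane sample carrier, fixed; block 99 x 30 mm (foot 36 mm), 46 mm high, four square wells in a row, steel grip loop at its -x end (out to x = -62 mm, 33 mm high). Origin on the worktop; x along the row away from the loop, z up. Wells at x = -39, -15, 9, 33 mm, y = 0: mouths 21 mm wide, tapering to 15 mm at 30 mm height, floor 9 mm above the worktop.

How it is judged (in metres and radians):
At the end, for the whole second after the job is handed in: Each tube stands in the carrier well whose number from the grip loop equals its clip's number from the drive unit: bottom within 9 mm of the well's centre along and across the row, at most 17 mm above the worktop (well floor 9 mm), tilted under 0.2 rad, at rest, released (((horizontal distance between clip_1 and mixer_drive between 0.037 and 0.083 m and x of tube_1 in the frame of carrier between -0.048 and -0.03 m) or (horizontal distance between clip_1 and mixer_drive between 0.083 and 0.129 m and x of tube_1 in the frame of carrier between -0.024 and -0.006 m) or (horizontal distance between clip_1 and mixer_drive between 0.129 and 0.175 m and x of tube_1 in the frame of carrier between 0 and 0.018 m) or (horizontal distance between clip_1 and mixer_drive between 0.175 and 0.221 m and x of tube_1 in the frame of carrier between 0.024 and 0.042 m)) and y of tube_1 in the frame of carrier between -0.009 and 0.009 m and z of each of tube_1, tube_2, tube_3, tube_4 in the frame of carrier below 0.017 m and angle between each of tube_1, tube_2, tube_3, tube_4's own z axis and vertical below 0.2 rad and linear speed of each of tube_1, tube_2, tube_3, tube_4 below 0.02 m/s and ((horizontal distance between clip_2 and mixer_drive between 0.037 and 0.083 m and x of tube_2 in the frame of carrier between -0.048 and -0.03 m) or (horizontal distance between clip_2 and mixer_drive between 0.083 and 0.129 m and x of tube_2 in the frame of carrier between -0.024 and -0.006 m) or (horizontal distance between clip_2 and mixer_drive between 0.129 and 0.175 m and x of tube_2 in the frame of carrier between 0 and 0.018 m) or (horizontal distance between clip_2 and mixer_drive between 0.175 and 0.221 m and x of tube_2 in the frame of carrier between 0.024 and 0.042 m)) and y of tube_2 in the frame of carrier between -0.009 and 0.009 m and ((horizontal distance between clip_3 and mixer_drive between 0.037 and 0.083 m and x of tube_3 in the frame of carrier between -0.048 and -0.03 m) or (horizontal distance between clip_3 and mixer_drive between 0.083 and 0.129 m and x of tube_3 in the frame of carrier between -0.024 and -0.006 m) or (horizontal distance between clip_3 and mixer_drive between 0.129 and 0.175 m and x of tube_3 in the frame of carrier between 0 and 0.018 m) or (horizontal distance between clip_3 and mixer_drive between 0.175 and 0.221 m and x of tube_3 in the frame of carrier between 0.024 and 0.042 m)) and y of tube_3 in the frame of carrier between -0.009 and 0.009 m and ((horizontal distance between clip_4 and mixer_drive between 0.037 and 0.083 m and x of tube_4 in the frame of carrier between -0.048 and -0.03 m) or (horizontal distance between clip_4 and mixer_drive between 0.083 and 0.129 m and x of tube_4 in the frame of carrier between -0.024 and -0.006 m) or (horizontal distance between clip_4 and mixer_drive between 0.129 and 0.175 m and x of tube_4 in the frame of carrier between 0 and 0.018 m) or (horizontal distance between clip_4 and mixer_drive between 0.175 and 0.221 m and x of tube_4 in the frame of carrier between 0.024 and 0.042 m)) and y of tube_4 in the frame of carrier between -0.009 and 0.009 m); the robot touches nothing.
It fails at once if a tube is drawn up lengthwise through its own clip: raised 15 to 42 mm from its heel while its bottom end is still within 6 mm of the clip's axis ((z of tube_1 in the frame of clip_1 between 0.015 and 0.042 m and horizontal distance between tube_1 and clip_1 below 0.006 m) or (z of tube_2 in the frame of clip_2 between 0.015 and 0.042 m and horizontal distance between tube_2 and clip_2 below 0.006 m) or (z of tube_3 in the frame of clip_3 between 0.015 and 0.042 m and horizontal distance between tube_3 and clip_3 below 0.006 m) or (z of tube_4 in the frame of clip_4 between 0.015 and 0.042 m and horizontal distance between tube_4 and clip_4 below 0.006 m)).
It also fails if it takes over 120 s, if anything falls off the work surface, if the arm or the gripper's body presses on something with over 40 N, if the wrist force passes 120 N, or if a joint passes its speed limit or range.

## Robot

A 6-joint arm with a two-finger parallel gripper is mounted at the origin on a cart in front of the work surface, level with it; the furniture and walls round the work are solid. World frame = base frame: x ahead of the robot, y to its left, z up, the work surface at z = 0. Lengths are in mm, angles in degrees, forces in N, time in s.
With the tool pointing down it reaches from about 350 to 850 mm from the base axis. Payload 8.1 kg.
Tool frame: the origin (TCP) lies between the finger pads; the fingertips stand 19 mm ahead of it and the grasp point (between the pads) is the TCP (nose_length is the distance from the TCP to the fingertips, in mm); y points along the fingers, x is the direction in which the jaws open and shut, and the axes are right-handed (so a half turn about y gives the same grasp; the last joint's range is limited). The gripper opens to 85 mm and grips with 20 to 120 N. Pads are 22 mm wide; open, the fingers measure 114 mm over their backs; the gripper's body (76 mm by 85 mm) begins 54 mm behind the grasp point. The pads swing forward as they close: fully open they stand 13 mm farther back than shut.
Start: joints at [-73.992, 7.471, 85.268, -0, 87.261, -4.893], TCP at [214.078, -560.514, 250.292] pointing down, gripper open.
Joint ranges: [-169.43, 169.43], [-51.17, 129.36], [1.28, 143.12], [-76.62, 256.62], [0, 156.53], [-152.29, 152.29]. Speed limits (degrees/s): [136.94, 136.94, 159.86, 180, 180, 180].

## Interface

Orientations are given as [roll, pitch, yaw] about the fixed x, y, z axes, in that order (R = Rz(yaw) Ry(pitch) Rx(roll)).
In Python, from bench import sense, snapshot, camera_info, hand_in, nose_length gives the robot as it stands.
- The arm moves only by the tool arm_command, never from a script. Its argument "commands" is a list of rows, each a list of 3 entries, a list of its own where there are three numbers: the opening in per cent of the stroke, from 0 (shut) to 100 (fully open), then the shift along the world's x, y, z in units of 30 mm (1.0 is 30 mm), then the turn, a rotation vector about the world's x, y, z in degrees. A call has 1 to 5 rows; each row shifts and turns the pose as measured when the row begins; what a row does not reach is not made up. A row lasts 1/12 s, in which the tool goes at most 41.7 mm and 7.16 degrees, less where a joint would pass 70% of its speed; a pose out of reach is approached as far as the arm can. A call is refused whole if a number of a shift passes 1 or a number of a turn 7.16, either way. A call with a gripper value outside its range is refused whole. The fingers move at their own pace and stop on an object; "force" is the grip in N (left out, the last holds). Time passes only in rows, so rows that do not move let the fingers close. It gives the time, the measured TCP pose, the force and the opening at its end, in the units of the state.
- sense(): the state, without advancing time (a new reading comes with each control period).
- snapshot(name): name is "side" or "top" or "wrist"; returns the picture (400x640x3 uint8, blue, green, red); there is no depth.
- camera_info(name): a dict with "fx", "fy", "cx", "cy" (pixels), "rvec" (rotation vector, rad) and "tvec" (3), from world to camera coordinates, as OpenCV has them; the wrist camera has in their place "hand_eye" (4x4, takes a point from camera to tool coordinates, whose origin is the TCP and whose axes are the tool frame's). Camera axes: x right, y down, z forward; pixel columns grow to the right and rows downward; lengths in mm; the calibration is good to about 2 mm. The wrist camera is an equidistant fisheye: a pixel r from the principal point sees the ray r / f radians off the axis. A picture is of the moment at which its call begins: read the wrist's pose just before it. camera_info takes no time and is no camera call.
- hand_in(): hands the job in, once; it reports no verdict.
The state is a dict: "time": time; "joint_pos": joint angles; "qd": joint speeds; "joint_efforts": joint torques, N m; "tool_pos": TCP position; "tcp_rot": TCP orientation; "ft_force": force on the tool from outside, world axes, zero at the start; "wrist_torque": the same for the moment, N m; "finger_gap": finger opening in mm.
Only numpy, scipy, OpenCV 4.12 (cv2) and the standard library are available. Lean on these libraries where they do the work, as an engineer would, in place of code of your own. Each camera call takes 0.05 s, during which the arm holds its last target. There are 200 camera calls.

## Working session

There is one attempt and no reset: what is moved stays moved. The work goes in short steps, Python scripts to look and compute and a tool call to move; the robot and the scene stay as the last step left them, time stands still between calls to the robot, and variables do not carry over. Pictures are saved under pics/ and viewed, about 12 in all and at most 16, crops included, and the job is handed in when it is done.

Besides the shell and the picture viewer there is one more tool, called after "Call:" as name(argument=value, ...), one argument or row to a line, values as JSON. arm_command: Moves the arm, as the interface text tells. Its arguments: {"type":"object","properties":{"commands":{"type":"array"},"force":{"type":"number"}},"required":["commands"]}

```bash
mkdir -p pics; ls
python3 - <<'E'
from bench import *
import cv2
print(sense(), nose_length)
for n in ("side","top","wrist"):
    print(n,camera_info(n)); 
    if n!="wrist": cv2.imwrite(f"pics/{n}0.png",snapshot(n))
E
```

```text
pics
{'time': 0.0, 'joint_pos': array([-7.39892576e+01,  7.51570770e+00,  8.53309786e+01,  1.02683564e-03,
        8.72613882e+01, -4.89186528e+00]), 'qd': array([ 0.00231854,  0.01985778,  0.02339441, -0.00434832, -0.01714347,
        0.07661816]), 'joint_efforts': array([-2.70579752e-03, -5.69412625e+01, -5.00543189e+01, -3.79700487e-04,
        1.51138828e-02,  5.30413251e-05]), 'tool_pos': array([ 213.9610795 , -559.99092018,  249.22186423]), 'tcp_rot': array([-89.98976205,   0.1075934 , -69.09743278]), 'ft_force': array([ 0.23082322, -1.12077471, -0.01358359]), 'wrist_torque': array([0.07258088, 0.03606542, 0.05610228]), 'finger_gap': 85.52208022328215} 19.0
side {'fx': 398.61852267757575, 'fy': 398.61852267757575, 'cx': 322.1492250937442, 'cy': 200.34320049524476, 'rvec': array([ 1.95645487, -0.42185189,  0.26304908]), 'tvec': array([-517.24363379,   69.02896758,  934.58199601])}
top {'fx': 377.442030503204, 'fy': 377.442030503204, 'cx': 317.4324705812835, 'cy': 200.3346241655148, 'rvec': array([ 2.16169124, -2.14337582,  0.12979324]), 'tvec': array([-120.28970927,  472.35669905,  823.56122771])}
wrist {'fx': 309.70691628693146, 'fy': 309.70691628693146, 'cx': 321.1631134889151, 'cy': 200.1578839627882, 'hand_eye': array([[ 9.99999975e-01, -1.94215707e-04, -1.11576824e-04,
         4.32622950e-01],
       [ 4.40185442e-05, -3.18025092e-01,  9.48082295e-01,
        -1.23513691e+02],
       [-2.19616703e-04, -9.48082277e-01, -3.18025076e-01,
         8.09971470e+01],
       [ 0.00000000e+00,  0.00000000e+00,  0.00000000e+00,
         1.00000000e+00]])}
```

View pics/side0.png

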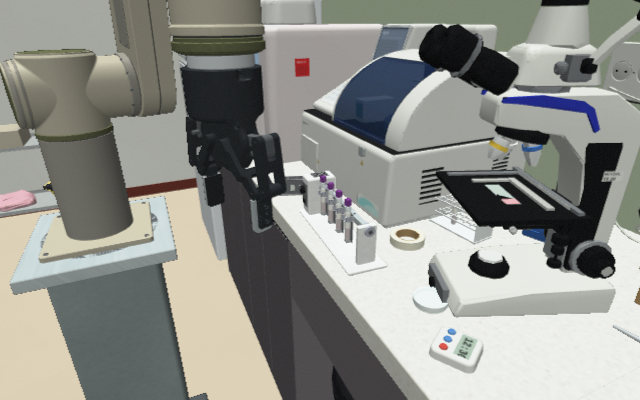

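View pics/top0.png

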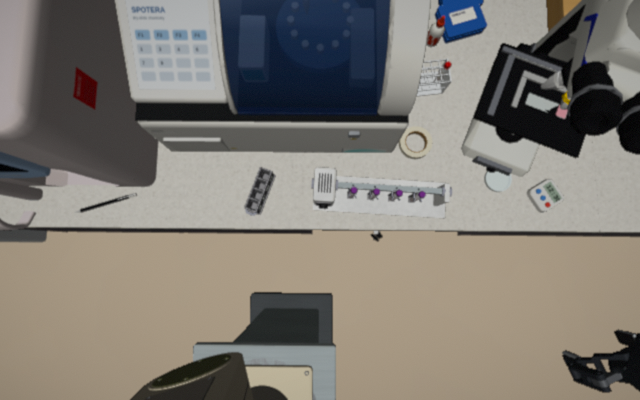

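```bash
cat > h.py <<'E'
from bench import *
import numpy as np, cv2
from scipy.spatial.transform import Rotation as R
def ray(n,px,st=None):
    i=camera_info(n); u=(px[0]-i["cx"])/i["fx"]; v=(px[1]-i["cy"])/i["fy"]
    if n=="wrist":
        r=np.hypot(u,v); d=np.array([u/r*np.sin(r),v/r*np.sin(r),np.cos(r)]) if r>0 else np.array([0,0,1.])
        st=st or sense(); T=R.from_euler("xyz",st["tcp_rot"],degrees=True).as_matrix(); H=i["hand_eye"]
        return T@H[:3,3]+st["tool_pos"], T@H[:3,:3]@d
    M=cv2.Rodrigues(i["rvec"])[0]; return -M.T@i["tvec"], M.T@np.array([u,v,1.])
def at(n,px,z,st=None):
    o,d=ray(n,px,st); return o+d*(z-o[2])/d[2]
def tri(rs):
    A=0;b=0
    for o,d in rs:
        d=d/np.linalg.norm(d); P=np.eye(3)-np.outer(d,d); A=A+P; b=b+P@o
    p=np.linalg.solve(A,b); return p,[np.linalg.norm(np.cross(p-o,d/np.linalg.norm(d))) for o,d in rs]
E
python3 - <<'E'
from h import *
for p in [(353,191),(375,194),(398,195),(421,196)]: print(at("top",p,123).round())
for p in [(265,170),(252,212),(260,190)]: print(at("top",p,46).round())
a=cv2.imread("pics/top0.png")[150:240,230:470]; s=cv2.imread("pics/side0.png")[150:280,270:400]
cv2.imwrite("pics/c0.png",np.vstack([cv2.resize(a,(800,300),interpolation=3),cv2.resize(s,(300,300),interpolation=3).repeat(1,1) if 0 else np.pad(cv2.resize(s,(300,300),interpolation=3),((0,0),(0,500),(0,0)))]))
E
```

```text
[ 481. -189.  123.]
[ 475. -233.  123.]
[ 474. -279.  123.]
[ 472. -325.  123.]
[539.   2.  46.]
[444.  28.  46.]
[493.  12.  46.]
```

View pics/c0.png

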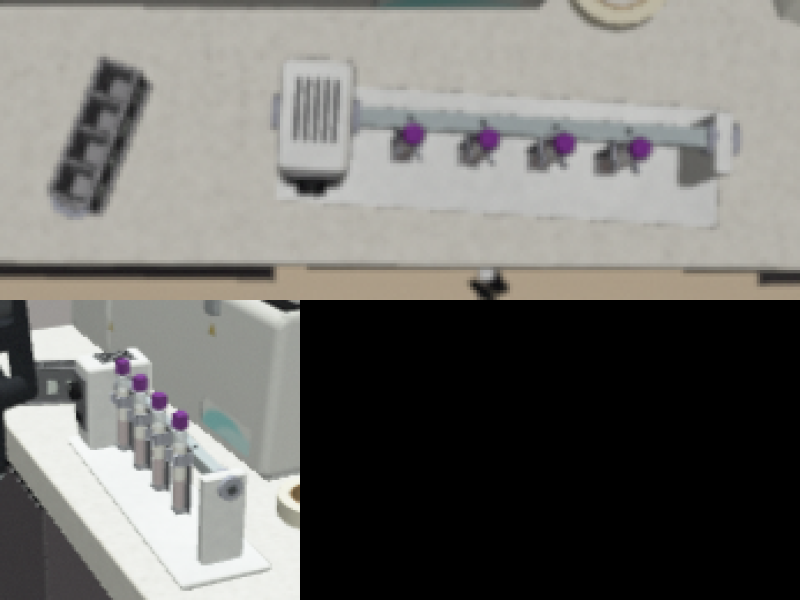

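Run:
```python
from h import *
t=[(412,127),(488,133),(564,138),(640,143)]; s=[(122,61),(140,78),(159,96),(180,116)]
for a,b in zip(t,s):
    print(*[x for x in tri([ray("top",(230+a[0]/3.3333,150+a[1]/3.3333)),ray("side",(270+b[0]/2.308,150+b[1]/2.308))])])
# analyser front lower edge/upper edge in top view
for z in (0,150,300): print(z,at("top",(270,150),z).round())
```

```text
[ 486.05902647 -189.49210658  120.42278359] [np.float64(1.347391364859824), np.float64(1.3473913648598403)]
[ 483.33637415 -235.87454192  119.52270339] [np.float64(0.8702355739723103), np.float64(0.8702355739724839)]
[ 480.62365175 -281.96511842  119.22901056] [np.float64(0.9293923779554993), np.float64(0.9293923779555685)]
[ 477.97385692 -328.07243663  118.73224311] [np.float64(0.9583212003166739), np.float64(0.95832120031662)]
0 [597.  -2.   0.]
150 [557. -23. 150.]
300 [518. -43. 300.]
```

Call:
arm_command(
  commands=[
    [40, [0, 1, 0], [0, 0, 7]],
    [40, [0, 1, 0], [0, 0, 7]],
    [40, [0, 1, 0], [0, 0, 7]],
    [40, [0, 1, 0], [0, 0, 7]],
    [40, [0, 1, 0], [0, 0, 7]],
  ],
  force=60,
)

```text
time: 0.52
tool_pos: [211.9, -407.1, 242.4]
tcp_rot: [-89.8, 0.6, -33.5]
ft_force: [-0.3, 1.1, 0.8]
finger_gap: 34.0
```

Call:
arm_command(
  commands=[
    [40, [0.2, 1, 0], [0, 0, 7]],
    [40, [0.4, 1, 0], [0, 0, 7]],
    [40, [0.6, 1, 0], [0, 0, 7]],
    [40, [1, 0.5, 0], [0, 0, 6]],
    [40, [1, 0, 0], [0, 0, 0]],
  ],
)

```text
time: 0.93
tool_pos: [305.0, -292.2, 239.9]
tcp_rot: [-89.7, 0.8, -5.4]
ft_force: [-0.4, -1.2, 0.2]
finger_gap: 34.2
```

Call:
arm_command(
  commands=[
    [40, [1, 0, 0], [0, 0, 0]],
    [40, [1, 0, 0], [0, 0, 0]],
    [40, [0.5, 0.3, 0], [0, 0, 2]],
    [40, [0, 0, 0], [0, 0, 0]],
    [40, [0, 0, 0], [0, 0, 0]],
  ],
)

```text
time: 1.35
tool_pos: [387.2, -278.6, 238.3]
tcp_rot: [-89.6, 0.8, -2.9]
ft_force: [-0.4, -0.6, 0.2]
finger_gap: 34.1
```

Run:
```python
from h import *
import pickle
st=sense(); im=snapshot("wrist"); cv2.imwrite("pics/w1.png",im); pickle.dump(st,open("w1.pkl","wb"))
print(st["tool_pos"],st["tcp_rot"],st["ft_force"])
```

```text
[ 387.19811177 -278.60333773  238.27424326] [-89.6322074    0.75294404  -2.8747959 ] [-0.42489979 -0.6276506   0.15904966]
```

View pics/w1.png

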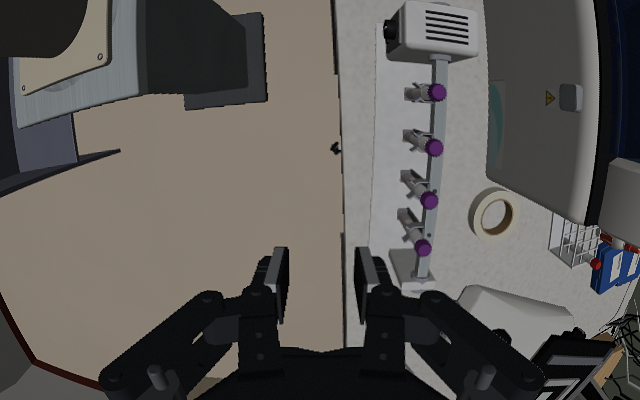

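Call:
arm_command(
  commands=[
    [40, [0.7, 1, 0.1], [0, 0, 0]],
    [40, [0.7, 1, 0.1], [0, 0, 0]],
    [40, [0.5, 1, 0.1], [0, 0, 0]],
    [40, [0, 0.2, 0.1], [0, 0, 0]],
    [40, [0, 0, 0], [0, 0, 0]],
  ],
)

```text
time: 1.82
tool_pos: [439.9, -183.5, 249.6]
tcp_rot: [-89.7, 0.9, -3.7]
ft_force: [-0.8, -0.6, 0.3]
finger_gap: 34.0
```

```bash
cat >> h.py <<'E'
def stoppers(im,amin=40):
    h=cv2.cvtColor(im,cv2.COLOR_BGR2HSV)
    m=cv2.inRange(h,(125,90,40),(155,255,255)); n,l,s,c=cv2.connectedComponentsWithStats(m)
    return [c[i] for i in range(1,n) if s[i,4]>amin]
E
python3 - <<'E'
from h import *
import pickle
st=sense(); im=snapshot("wrist"); cv2.imwrite("pics/w2.png",im); pickle.dump(st,open("w2.pkl","wb"))
print(st["tool_pos"],st["tcp_rot"],st["ft_force"])
s1=pickle.load(open("w1.pkl","rb")); 
A=stoppers(cv2.imread("pics/w1.png")); B=stoppers(im)
for p in A: print("w1",p.round(1),at("wrist",p,117,s1).round(1))
for p in B: print("w2",p.round(1),at("wrist",p,117,st).round(1))
if len(A)==len(B):
  for a,b in zip(A,B): print(tri([ray("wrist",a,s1),ray("wrist",b,st)]))
E
```

```text
[ 439.85689349 -183.51463136  249.61253503] [-89.65694545   0.93121073  -3.65954013] [-0.82489019 -0.58804887  0.33048871]
w1 [437.6  92. ] [ 483.7 -191.2  117. ]
w1 [434.  147.4] [ 480.7 -237.1  117. ]
w1 [428.7 200. ] [ 477.9 -282.8  117. ]
w1 [422.3 247.4] [ 475.2 -328.4  117. ]
w2 [373.8 201.4] [ 483.  -191.2  117. ]
w2 [372.4 247.1] [ 481.6 -236.   117. ]
```

View pics/w2.png

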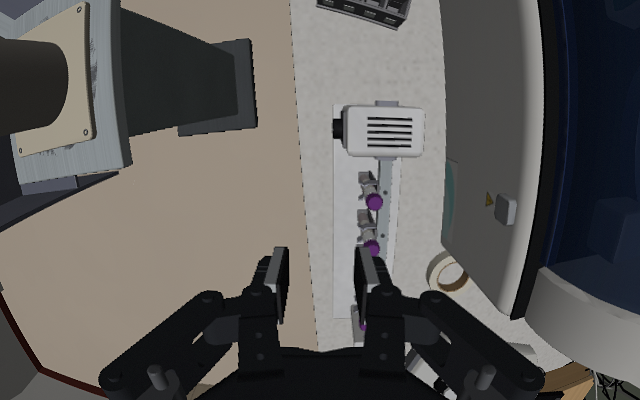

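Call:
arm_command(
  commands=[
    [40, [0.8, -0.13, -0.3], [-0.3, -0.9, 0.3]],
    [40, [0.65, -0.13, -0.7], [0, 0, 0]],
    [40, [0, 0, -0.8], [0, 0, 0]],
    [40, [0, 0, -0.8], [0, 0, 0]],
    [40, [0, 0, 0], [0, 0, 0]],
  ],
)

```text
time: 2.28
tool_pos: [481.5, -200.4, 171.0]
tcp_rot: [-90.2, -0.3, -3.8]
ft_force: [-0.1, 0.7, -1.3]
finger_gap: 34.4
```

Call:
arm_command(
  commands=[
    [40, [0.06, 0.3, -0.6], [0.2, 0.3, 0.5]],
    [40, [0, 0, -0.5], [0, 0, 0]],
    [40, [0, 0, 0], [0, 0, 0]],
  ],
)

```text
time: 2.53
tool_pos: [480.6, -195.7, 138.4]
tcp_rot: [-90.1, 0.1, -3.6]
ft_force: [-0.1, 0.2, 0.1]
finger_gap: 34.2
```

Run:
```python
from h import *
st=sense(); im=snapshot("wrist"); cv2.imwrite("pics/w3.png",im)
print(st["tool_pos"],st["tcp_rot"],st["ft_force"])
for p in stoppers(im): print("w3",p.round(1),at("wrist",p,117,st).round(1))
```

```text
[ 480.59833253 -195.7441245   138.38974337] [-90.10125906   0.09732315  -3.64891762] [-0.0513698   0.22271132  0.14457583]
w3 [326.4 249.8] [ 483.1 -191.   117. ]
w3 [326.4 316.3] [ 480.6 -236.6  117. ]
```

View pics/w3.png

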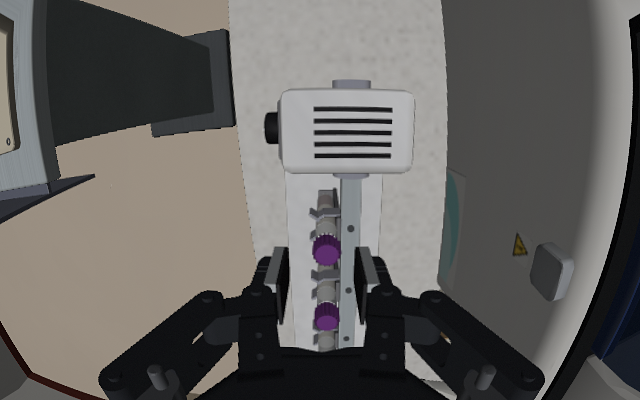

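Call:
arm_command(
  commands=[
    [40, [0.12, 0.22, -0.5], [0, 0, 0]],
    [40, [0, 0, -0.28], [0, 0, 0]],
    [40, [0, 0, 0], [0, 0, 0]],
    [40, [0, 0, 0], [0, 0, 0]],
  ],
)

```text
time: 2.92
tool_pos: [485.8, -193.8, 122.4]
tcp_rot: [-90.3, -0.3, -3.9]
ft_force: [-0.5, 0.1, 0.6]
finger_gap: 34.2
```

Call:
arm_command(
  commands=[
    [40, [-0.08, 0.1, -0.28], [0.2, 0.3, 0.5]],
    [40, [0, 0, 0], [0, 0, 0]],
    [40, [0, 0, 0], [0, 0, 0]],
  ],
)

```text
time: 3.17
tool_pos: [484.3, -192.2, 116.5]
tcp_rot: [-90.2, -0.2, -3.4]
ft_force: [0.3, -0.7, -0.0]
finger_gap: 34.2
```

Call:
arm_command(
  commands=[
    [0, [0, 0.03, -0.05], [0, 0, 0]],
    [0, [0, 0, 0], [0, 0, 0]],
    [0, [0, 0, 0], [0, 0, 0]],
    [0, [0, 0, 0], [0, 0, 0]],
    [0, [0, 0, 0], [0, 0, 0]],
  ],
  force=60,
)

```text
time: 3.58
tool_pos: [484.1, -191.4, 115.6]
tcp_rot: [-90.3, -0.2, -3.3]
ft_force: [-0.1, -0.1, -0.6]
finger_gap: 12.7
```

Call:
arm_command(
  commands=[
    [0, [0, 0, 0], [0, 0, 0]],
    [0, [0, 0, 0], [0, 0, 0]],
  ],
)

```text
time: 3.75
tool_pos: [484.1, -191.4, 115.6]
tcp_rot: [-90.3, -0.2, -3.3]
ft_force: [-0.7, -0.1, -0.0]
finger_gap: 12.8
```

Run:
```python
from h import *
st=sense(); im=snapshot("wrist"); im2=snapshot("side")
print(st["tool_pos"],st["finger_gap"],st["ft_force"])
for p in stoppers(im): print("w",p.round(1),at("wrist",p,117,st).round(1))
a=cv2.resize(im[150:350,220:420],(400,400),interpolation=3); b=cv2.resize(im2[150:250,280:380],(400,400),interpolation=3)
cv2.imwrite("pics/g1.png",np.hstack([a,b]))
```

```text
[ 484.14632073 -191.40756121  115.608249  ] 12.842754354004706 [-0.70829396 -0.11305636 -0.01663996]
w [321.  280.4] [ 483.6 -190.8  117. ]
w [320.5 342.5] [ 480.9 -232.   117. ]
```

View pics/g1.png

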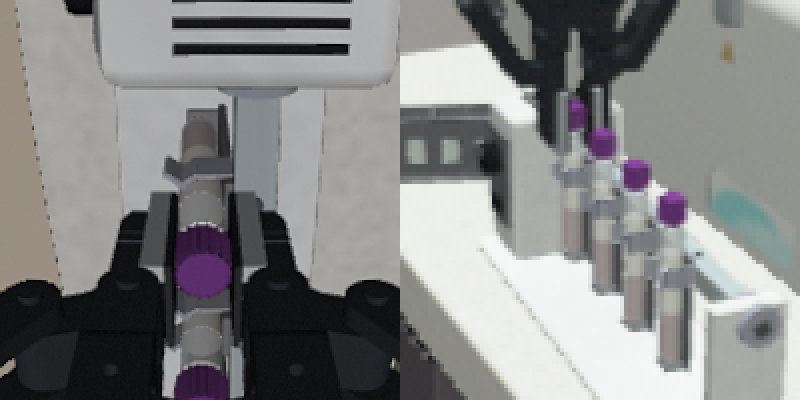

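Call:
arm_command(
  commands=[
    [0, [-0.2, 0.01, 0], [0, 0, 0]],
    [0, [-0.3, 0.02, 0], [0, 0, 0]],
    [0, [-0.3, 0.02, 0], [0, 0, 0]],
    [0, [-0.3, 0.02, 0], [0, 0, 0]],
    [0, [-0.3, 0.02, 0], [0, 0, 0]],
  ],
  force=80,
)

```text
time: 4.27
tool_pos: [441.7, -188.6, 116.5]
tcp_rot: [-90.3, -0.4, -3.3]
ft_force: [-0.2, 0.3, -0.3]
finger_gap: 12.5
```

Call:
arm_command(
  commands=[
    [0, [0, 0, 0.9], [0, 0, 0]],
    [0, [0, 0, 0.9], [0, 0, 0]],
    [0, [0, 0, 0.9], [0.2, 0.3, 6]],
    [0, [0, 0.5, 0.5], [0, 0, 7]],
    [0, [0, 0.9, 0], [0, 0, 7]],
  ],
)

```text
time: 4.68
tool_pos: [432.5, -146.7, 212.7]
tcp_rot: [-90.1, 0.5, 16.9]
ft_force: [1.2, -0.2, 0.4]
finger_gap: 12.5
```

Call:
arm_command(
  commands=[
    [0, [0, 0.9, 0], [0, 0, 7]],
    [0, [0, 0.9, 0], [0, 0, 7]],
    [0, [0, 0.9, 0], [0, 0, 7]],
    [0, [0, 0.5, 0], [0, 0, 7]],
    [0, [0, 0, 0], [0, 0, 0]],
  ],
)

```text
time: 5.1
tool_pos: [429.2, -45.2, 215.1]
tcp_rot: [-90.2, 0.3, 46.3]
ft_force: [0.2, -1.2, -0.7]
finger_gap: 12.2
```

Run:
```python
from h import *
import pickle
st=sense(); im=snapshot("wrist"); cv2.imwrite("pics/w4.png",im); pickle.dump(st,open("w4.pkl","wb"))
print(st["tool_pos"],st["tcp_rot"],st["joint_pos"].round(1))
```

```text
[429.1758551  -45.15950946 215.05014165] [-90.21014067   0.31973143  46.26656919] [-12.5 -18.6 113.3  -0.4  85.3 -58.7]
```

View pics/w4.png

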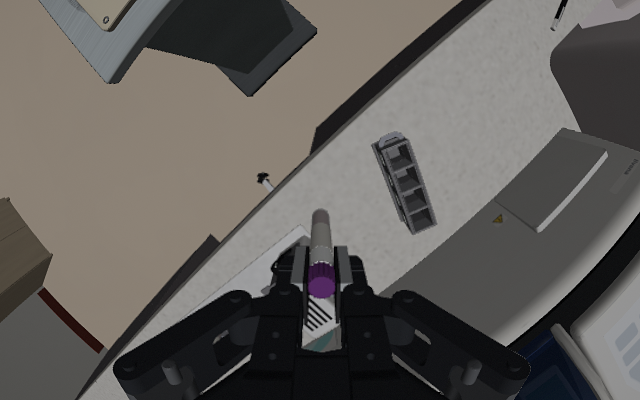

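Run:
```python
from h import *
import pickle
st=pickle.load(open("w4.pkl","rb"))
for p in [(401,153),(408,177),(415,199),(421,219)]: print(at("wrist",p,40,st).round(1))
print("tube bottom",at("wrist",(320,213),129,st))
im=cv2.imread("pics/w4.png")[110:260,300:450]
g=cv2.resize(im,(600,600),interpolation=3); cv2.imwrite("pics/c4.png",g)
```

```text
[460.5  32.   40. ]
[484.6  21.5  40. ]
[508.3  12.2  40. ]
[531.1   3.3  40. ]
tube bottom [426.68579102 -45.84667231 129.        ]
```

View pics/c4.png

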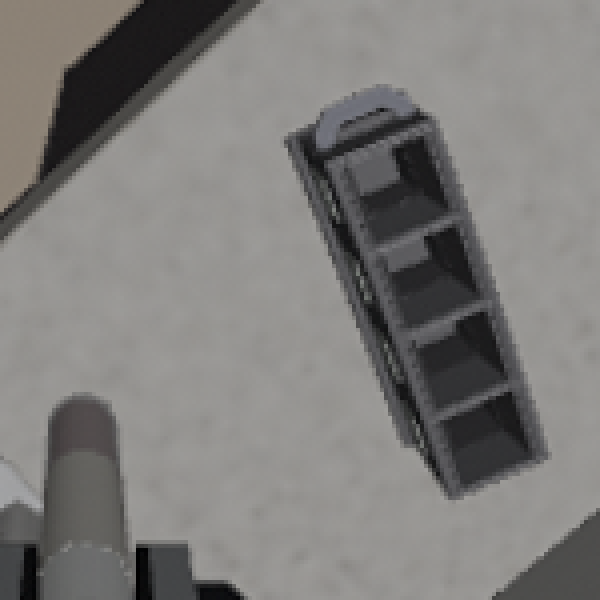

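Run:
```python
from h import *
import pickle
st=pickle.load(open("w4.pkl","rb"))
f=lambda x,y: at("wrist",(300+x/4-.4,110+y/4-.4),46,st)[:2]
C=[f(*p) for p in [(328,158),(437,120),(548,456),(452,497)]]
print(np.round(C,1)); 
mod=np.array([[-49.5,15],[-49.5,-15],[49.5,-15],[49.5,15]])
for m in (mod,):
    A=cv2.estimateAffinePartial2D(m,np.array(C))[0]; s=np.hypot(A[0,0],A[1,0]); print("scale",s,"yaw",np.degrees(np.arctan2(A[1,0],A[0,0])),A[:,2])
    mid=np.mean(C,0)
# edge midpoints
print(np.linalg.norm(np.subtract(C[0],C[1])),np.linalg.norm(np.subtract(C[1],C[2])))
for w in (-39,-15,9,33): print(w, (A@[w,0,1]).round(1))
for a,b in [((375,250),(465,215)),((405,335),(493,303)),((438,415),(522,383))]: print("div",(f(*a)+f(*b))/2)
for w in (-27,-3,21): print(w,(A@[w,0,1]).round(1))
```

```text
[[442.8  19.7]
 [454.   46.1]
 [544.8  13.1]
 [535.  -13.8]]
scale 0.9548752959196781 yaw 156.9530930969152 [404.87720718  51.41160126]
28.646257277169628 96.6200646296823
-39 [439.1  36.8]
-15 [418.1  45.8]
9 [397.   54.8]
33 [375.9  63.7]
div [472.5474818   24.82441044]
div [495.11942667  16.2336228 ]
div [518.087249     8.95241279]
-27 [428.6  41.3]
-3 [407.5  50.3]
21 [386.4  59.3]
```

Call:
arm_command(
  commands=[
    [0, [0.3, 0.7, 0], [0, 0, 6]],
    [0, [0.3, 0.7, -0.1], [0, 0, 6]],
    [0, [0.3, 0.7, -0.5], [0, 0, 6]],
    [0, [0.1, 0.35, -0.5], [0, 0, 6]],
    [0, [0, 0, -0.5], [0, 0, 0]],
  ],
)

```text
time: 5.57
tool_pos: [461.5, 24.5, 169.7]
tcp_rot: [-90.8, 0.3, 69.6]
ft_force: [-0.1, 0.6, 0.2]
finger_gap: 11.9
```

Call:
arm_command(
  commands=[
    [0, [0, 0, 0], [0, 0, 0]],
    [0, [0, 0, 0], [0, 0, 0]],
  ],
)

```text
time: 5.73
tool_pos: [459.2, 23.3, 166.1]
tcp_rot: [-90.5, 0.5, 69.3]
ft_force: [0.2, -0.1, 0.6]
finger_gap: 12.2
```

Run:
```python
from h import *
import pickle
st=sense(); im=snapshot("wrist"); cv2.imwrite("pics/w5.png",im); pickle.dump(st,open("w5.pkl","wb"))
print(st["tool_pos"],st["tcp_rot"],st["finger_gap"])
cv2.imwrite("pics/c5.png",cv2.resize(im[90:290,200:440],(720,600),interpolation=3))
```

```text
[459.18732182  23.25614445 166.10643367] [-90.4597825    0.47601825  69.27150301] 12.18526748535069
```

View pics/c5.png

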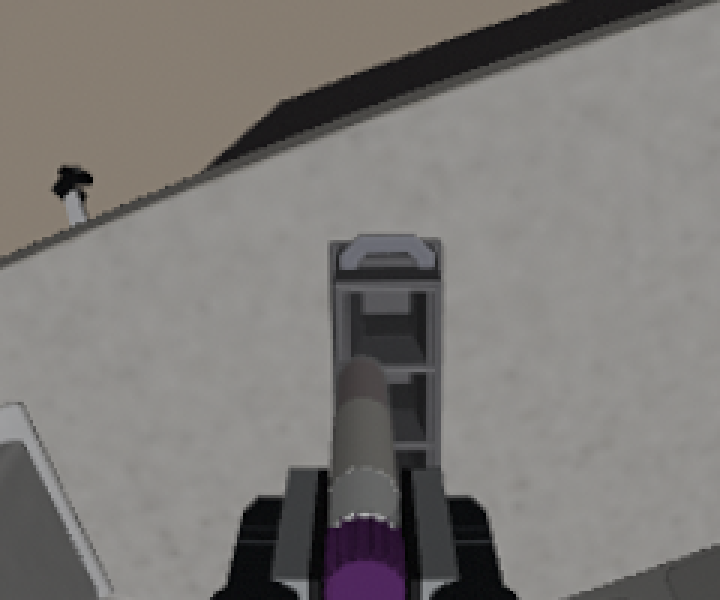

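Run:
```python
from h import *
import pickle
st=pickle.load(open("w5.pkl","rb"))
f=lambda x,y,z=46: at("wrist",(200+x/3-.3,90+y/3-.3),z,st)[:2].round(1)
for n,p in dict(TL=(334,283),TR=(441,283),d12=(388,369),d23=(388,446),d12R=(438,367),d23R=(441,445)).items(): print(n,f(*p))
print("tubebot",f(363,380,80), f(362,357,80))
```

```text
TL [443.1  18.5]
TR [453.3  45.8]
d12 [471.8  23.6]
d23 [494.3  15.3]
d12R [476.2  36.9]
d23R [499.5  29.8]
tubebot [459.8  21. ] [454.1  22.9]
```

Call:
arm_command(
  commands=[
    [0, [0.06, 0.22, 0], [0, 0, 0.5]],
    [0, [0, 0, -0.3], [0, 0, 0]],
    [0, [0, 0, 0], [0, 0, 0]],
  ],
)

```text
time: 6.03
tool_pos: [462.0, 28.1, 158.8]
tcp_rot: [-90.6, 0.5, 69.4]
ft_force: [0.4, 0.7, -0.9]
finger_gap: 12.3
```

Call:
arm_command(
  commands=[
    [0, [0, 0, -0.6], [0, 0, 0.3]],
    [0, [-0.02, 0, -0.5], [0, 0, 0]],
    [0, [0, 0, -0.3], [0, 0, 0]],
    [0, [0, 0, 0], [0, 0, 0]],
  ],
)

```text
time: 6.37
tool_pos: [463.3, 27.4, 117.9]
tcp_rot: [-90.9, 0.4, 69.5]
ft_force: [-1.3, 0.6, -0.2]
finger_gap: 12.5
```

Call:
arm_command(
  commands=[
    [0, [-0.1, 0.02, -0.4], [0, 0, 0]],
    [0, [0, 0, -0.3], [0, 0, 0]],
    [0, [0, 0, 0], [0, 0, 0]],
  ],
)

```text
time: 6.62
tool_pos: [461.3, 28.2, 96.8]
tcp_rot: [-91.1, 0.3, 69.5]
ft_force: [1.4, 1.2, -1.1]
finger_gap: 12.2
```

Call:
arm_command(
  commands=[
    [40, [0, 0, 0], [0, 0, 0]],
    [40, [0, 0, 0], [0, 0, 0]],
    [40, [0, 0, 0.3], [0, 0, 0]],
    [40, [0, 0, 0.8], [0, 0, 0]],
    [40, [0, 0, 0.8], [0, 0, -6]],
  ],
)

```text
time: 7.03
tool_pos: [457.1, 28.0, 151.3]
tcp_rot: [-90.5, 0.5, 63.6]
ft_force: [0.4, 0.6, 1.2]
finger_gap: 34.0
```

Call:
arm_command(
  commands=[
    [40, [0, -0.6, 0.3], [0.6, 0.2, -7]],
    [40, [0.1, -1, 0], [0, 0, -7]],
    [40, [0.1, -1, 0], [0, 0, -7]],
    [40, [0.1, -1, 0], [0, 0, -7]],
    [40, [0.1, -1, 0], [0, 0, -7]],
  ],
)

```text
time: 7.45
tool_pos: [474.6, -110.9, 175.3]
tcp_rot: [-90.8, -0.6, 27.7]
ft_force: [0.6, 0.6, -0.6]
finger_gap: 34.0
```

Call:
arm_command(
  commands=[
    [40, [0.1, -1, 0], [0, 0, -7]],
    [40, [0.1, -1, 0], [0, 0, -7]],
    [40, [0, -1, 0], [0, 0, -7]],
    [40, [0, -1, 0], [0, 0, -7]],
    [40, [0, 0, 0], [0, 0, 0]],
  ],
)

```text
time: 7.87
tool_pos: [482.4, -243.3, 184.0]
tcp_rot: [-91.3, -1.0, -1.6]
ft_force: [0.5, -0.6, -0.1]
finger_gap: 34.0
```

Run:
```python
from h import *
st=sense(); im=snapshot("wrist"); cv2.imwrite("pics/w6.png",im)
print(st["tool_pos"],st["tcp_rot"],st["ft_force"])
for p in stoppers(im): print("w",p.round(1),at("wrist",p,117,st).round(1), at("wrist",p,96,st).round(1))
t=snapshot("top"); 
for p in stoppers(t,3): print("t",p.round(1),at("top",p,117).round(1), at("top",p,96).round(1))
cv2.imwrite("pics/t6.png",t)
```

```text
[ 482.36536414 -243.33918666  183.99790343] [-91.29488388  -1.04799706  -1.59927862] [ 0.4672456  -0.5942843  -0.11857105]
w [317.3 213.5] [ 480.7 -236.8  117. ] [ 480.5 -245.4   96. ]
w [316.  272.1] [ 478.2 -282.5  117. ] [ 477.8 -296.2   96. ]
w [315.3 319. ] [ 476. -328.  117.] [ 475.3 -346.8   96. ]
t [441.   16.3] [ 864.7 -380.   117. ] [ 878.5 -387.1   96. ]
t [376.3 191.6] [ 481.1 -236.4  117. ] [ 484.3 -239.6   96. ]
t [421.7 194.2] [ 476.4 -328.3  117. ] [ 479.5 -334.    96. ]
t [248.4 201.5] [458.7  23.2 117. ] [461.3  27.3  96. ]
```

Call:
arm_command(
  commands=[
    [40, [-0.03, 0.25, -0.6], [1.2, 1, -1.7]],
    [40, [0, 0, -0.7], [0, 0, 0]],
    [40, [0, 0, -0.5], [0, 0, 0]],
    [40, [0, 0, 0], [0, 0, 0]],
  ],
)

```text
time: 8.3
tool_pos: [483.4, -228.6, 132.2]
tcp_rot: [-90.0, -0.2, -2.2]
ft_force: [-0.6, 1.2, -0.2]
finger_gap: 33.6
```

Call:
arm_command(
  commands=[
    [40, [-0.1, -0.3, -0.3], [0, 0, -1]],
    [40, [0, 0, -0.2], [0, 0, 0]],
    [40, [0, 0, 0], [0, 0, 0]],
  ],
)

```text
time: 8.55
tool_pos: [481.1, -236.0, 118.1]
tcp_rot: [-90.0, -0.3, -3.0]
ft_force: [0.9, 0.3, -0.7]
finger_gap: 34.0
```

Call:
arm_command(
  commands=[
    [0, [0, -0.02, -0.1], [0, 0, 0]],
    [0, [0, 0, 0], [0, 0, 0]],
    [0, [0, 0, 0], [0, 0, 0]],
    [0, [0, 0, 0], [0, 0, 0]],
    [0, [0, 0, 0], [0, 0, 0]],
  ],
  force=80,
)

```text
time: 8.97
tool_pos: [481.3, -236.6, 116.2]
tcp_rot: [-90.0, -0.3, -2.9]
ft_force: [-0.3, -0.9, -3.3]
finger_gap: 12.3
```

Call:
arm_command(
  commands=[
    [0, [-0.2, 0.01, 0], [0, 0, 0]],
    [0, [-0.3, 0.02, 0], [0, 0, 0]],
    [0, [-0.3, 0.02, 0], [0, 0, 0]],
    [0, [-0.3, 0.02, 0], [0, 0, 0]],
    [0, [-0.3, 0.02, 0], [0, 0, 0]],
  ],
)

```text
time: 9.38
tool_pos: [439.4, -234.5, 118.4]
tcp_rot: [-90.1, -0.7, -2.8]
ft_force: [-0.6, -0.2, -0.3]
finger_gap: 12.3
```

Call:
arm_command(
  commands=[
    [0, [0, 0, 0.9], [0, 0, 0]],
    [0, [0, 0, 0.9], [0, 0, 0]],
    [0, [0, 0, 0.9], [0, 0, 7]],
    [0, [0.1, 0.8, 0.5], [0, 0, 7]],
    [0, [0.2, 1, 0], [0, 0, 7]],
  ],
)

```text
time: 9.8
tool_pos: [438.9, -181.5, 215.8]
tcp_rot: [-90.2, -0.1, 18.2]
ft_force: [-0.2, -0.3, 0.7]
finger_gap: 12.2
```

Call:
arm_command(
  commands=[
    [0, [0.2, 1, 0], [0, 0, 7]],
    [0, [0.2, 1, 0], [0, 0, 7]],
    [0, [0.2, 1, 0], [0, 0, 7]],
    [0, [0.2, 1, 0], [0, 0, 7]],
    [0, [0.2, 1, 0], [0, 0, 7]],
  ],
)

```text
time: 10.22
tool_pos: [466.4, -28.2, 219.8]
tcp_rot: [-90.5, -0.3, 54.2]
ft_force: [0.2, -0.1, 0.4]
finger_gap: 12.1
```

Call:
arm_command(
  commands=[
    [0, [0.2, 0.9, 0], [0, 0, 7]],
    [0, [0.2, 0.9, 0], [0, 0, 7]],
    [0, [0, 0, 0], [0, 0, 0]],
  ],
)

```text
time: 10.47
tool_pos: [476.7, 32.0, 220.5]
tcp_rot: [-90.6, -0.4, 69.1]
ft_force: [0.5, -0.4, -0.7]
finger_gap: 12.2
```

Call:
arm_command(
  commands=[
    [0, [0.25, -0.4, -0.5], [0.6, 0, 0.8]],
    [0, [0, 0, -0.5], [0, 0, 0]],
    [0, [0, 0, -0.3], [0, 0, 0]],
    [0, [0, 0, 0], [0, 0, 0]],
  ],
)

```text
time: 10.8
tool_pos: [482.9, 20.1, 181.7]
tcp_rot: [-90.6, -1.0, 70.1]
ft_force: [-0.5, 0.3, -1.2]
finger_gap: 12.5
```

Run:
```python
from h import *
st=sense(); im=snapshot("wrist"); print(st["tool_pos"],st["tcp_rot"])
cv2.imwrite("pics/c7.png",cv2.resize(im[90:290,200:440],(720,600),interpolation=3))
b=st["tool_pos"]-[0,0,86]
# predicted pixel of tube bottom if straight
H=camera_info("wrist")["hand_eye"]; i=camera_info("wrist")
T=R.from_euler("xyz",st["tcp_rot"],degrees=True).as_matrix()
def px(p):
    c=H[:3,:3].T@(T.T@(np.array(p)-st["tool_pos"])-H[:3,3]); r=np.arctan2(np.hypot(*c[:2]),c[2]); k=i["fx"]*r/np.hypot(*c[:2]); return np.array([i["cx"]+c[0]*k,i["cy"]+c[1]*k])
for n,p in dict(bot=b,W1=(460.5,27.7,46),W2=(483,19.4,46)).items(): print(n,((px(p)-[200,90]+.3)*3).round())
```

```text
[482.85908709  20.14592563 181.6577718 ] [-90.55709846  -0.9965592   70.10034209]
bot [362. 375.]
W1 [357. 233.]
W2 [357. 313.]
```

View pics/c7.png

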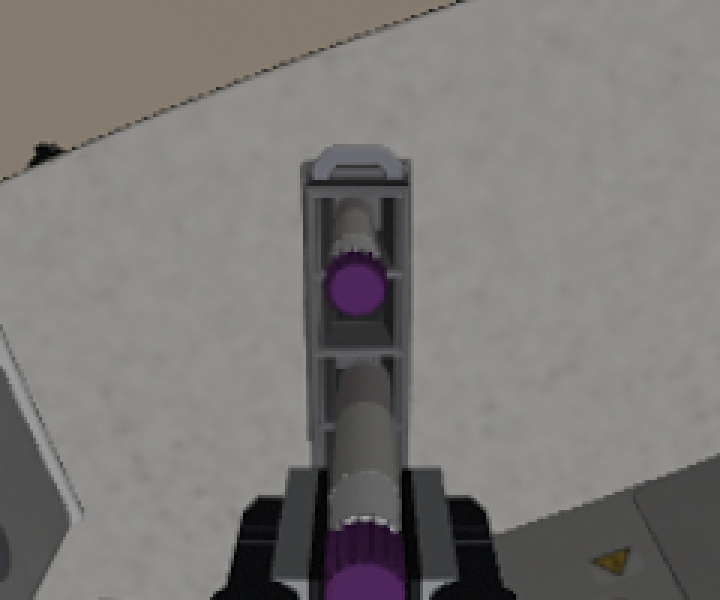

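Call:
arm_command(
  commands=[
    [0, [0, -0.03, -0.7], [0, 0.5, 0]],
    [0, [0, 0, -0.7], [0, 0.3, 0]],
    [0, [0, 0, -0.6], [0, 0, 0]],
    [0, [0, 0, 0], [0, 0, 0]],
  ],
)

```text
time: 11.18
tool_pos: [484.4, 17.3, 125.4]
tcp_rot: [-90.2, -0.8, 69.8]
ft_force: [-1.3, 0.6, -0.4]
finger_gap: 12.3
```

Call:
arm_command(
  commands=[
    [0, [-0.05, 0.08, -0.4], [0, 0, 0]],
    [0, [0, 0, -0.4], [0, 0, 0]],
    [0, [0, 0, -0.08], [0, 0, 0]],
    [0, [0, 0, 0], [0, 0, 0]],
  ],
)

```text
time: 11.52
tool_pos: [484.0, 19.1, 100.3]
tcp_rot: [-90.4, -0.8, 69.7]
ft_force: [-0.0, 0.1, 0.1]
finger_gap: 12.8
```

Call:
arm_command(
  commands=[
    [0, [-0.02, 0, -0.12], [0, 0, 0]],
    [40, [0, 0, 0], [0, 0, 0]],
    [40, [0, 0, 0], [0, 0, 0]],
    [40, [0, 0, 0.3], [0, 0, 0]],
    [40, [0, 0, 0.8], [0, 0, 0]],
  ],
)

```text
time: 11.93
tool_pos: [481.2, 19.3, 127.8]
tcp_rot: [-90.1, -0.7, 69.7]
ft_force: [-0.0, 0.4, 0.6]
finger_gap: 34.0
```

Call:
arm_command(
  commands=[
    [40, [0, 0, 0.8], [0, 0.5, -5]],
    [40, [0, -0.7, 0.2], [0, 0.3, -7]],
    [40, [0, -1, 0], [0, 0, -7]],
    [40, [0, -1, 0], [0, 0, -7]],
    [40, [0, -1, 0], [0, 0, -7]],
  ],
)

```text
time: 12.35
tool_pos: [485.8, -90.6, 171.5]
tcp_rot: [-90.0, -0.9, 36.2]
ft_force: [1.0, -0.5, 0.2]
finger_gap: 34.0
```

Call:
arm_command(
  commands=[
    [40, [0, -1, 0], [0, 0, -7]],
    [40, [0, -1, 0], [0, 0, -7]],
    [40, [0, -1, 0], [0, 0, -7]],
    [40, [0, -1, 0], [0, 0, -7]],
    [40, [0, -1, 0], [0, 0, -7]],
  ],
)

```text
time: 12.77
tool_pos: [487.3, -248.9, 180.0]
tcp_rot: [-90.3, -1.4, 0.3]
ft_force: [1.0, 0.4, 0.2]
finger_gap: 34.2
```

Call:
arm_command(
  commands=[
    [40, [0, -1, 0], [0.6, 0.6, -6]],
    [40, [0, 0, 0], [0, 0, 0]],
  ],
)

```text
time: 12.93
tool_pos: [487.1, -285.7, 183.0]
tcp_rot: [-89.9, -0.9, -6.7]
ft_force: [0.9, 0.2, 0.2]
finger_gap: 34.4
```

```bash
cat > look.py <<'E'
from h import *
st=sense(); im=snapshot("wrist"); print(st["tool_pos"],st["tcp_rot"],st["ft_force"])
for p in stoppers(im): print("w",p.round(1),at("wrist",p,117,st).round(1))
for p in stoppers(snapshot("top"),3): print("t",p.round(1),at("top",p,117).round(1), at("top",p,96).round(1))
E
python3 look.py
```

```text
[ 487.09731058 -285.74193649  182.97354333] [-89.94870582  -0.89755097  -6.66605765] [0.88129997 0.21939927 0.19640888]
w [306.6 222.3] [ 478.3 -282.6  117. ]
w [311.7 280.4] [ 475.8 -328.4  117. ]
t [441.   16.3] [ 864.7 -380.   117. ] [ 878.5 -387.1   96. ]
t [252.4 190.6] [481.2  15.7 117. ] [484.4  19.5  96. ]
t [398.1 192.1] [ 480.4 -280.4  117. ] [ 483.6 -284.8   96. ]
t [248.4 201.4] [459.   23.2 117. ] [461.6  27.2  96. ]
```

Call:
arm_command(
  commands=[
    [40, [-0.3, 0.1, -0.6], [0, 0.9, 3.3]],
    [40, [0, 0, -0.7], [0, 0, 0]],
    [40, [0, 0, -0.5], [0, 0, 0]],
    [40, [0, 0, 0], [0, 0, 0]],
  ],
)

```text
time: 13.37
tool_pos: [480.2, -276.2, 131.4]
tcp_rot: [-90.0, -0.3, -2.2]
ft_force: [0.2, -0.2, 0.0]
finger_gap: 34.3
```

Call:
arm_command(
  commands=[
    [40, [-0.07, -0.25, -0.3], [0, 0, -1]],
    [40, [0, 0, -0.2], [0, 0, 0]],
    [40, [0, 0, 0], [0, 0, 0]],
  ],
)

```text
time: 13.62
tool_pos: [479.0, -282.1, 117.4]
tcp_rot: [-90.0, -0.4, -3.0]
ft_force: [-0.6, 0.7, 0.3]
finger_gap: 34.5
```

Call:
arm_command(
  commands=[
    [0, [-0.02, -0.02, -0.08], [0, 0, 0]],
    [0, [0, 0, 0], [0, 0, 0]],
    [0, [0, 0, 0], [0, 0, 0]],
    [0, [0, 0, 0], [0, 0, 0]],
    [0, [0, 0, 0], [0, 0, 0]],
  ],
)

```text
time: 14.03
tool_pos: [478.7, -282.7, 116.1]
tcp_rot: [-90.1, -0.4, -2.9]
ft_force: [1.4, 0.7, -2.6]
finger_gap: 12.6
```

Call:
arm_command(
  commands=[
    [0, [-0.2, 0.01, 0], [0, 0, 0]],
    [0, [-0.3, 0.02, 0], [0, 0, 0]],
    [0, [-0.3, 0.02, 0], [0, 0, 0]],
    [0, [-0.3, 0.02, 0], [0, 0, 0]],
    [0, [-0.3, 0.02, 0], [0, 0, 0]],
  ],
)

```text
time: 14.45
tool_pos: [436.9, -280.7, 118.5]
tcp_rot: [-90.2, -0.7, -2.9]
ft_force: [-0.1, -0.4, 0.6]
finger_gap: 12.1
```

Call:
arm_command(
  commands=[
    [0, [0, 0, 0.9], [0, 0, 0]],
    [0, [0, 0, 0.9], [0, 0, 0]],
    [0, [0, 0, 0.9], [0, 0, 6]],
    [0, [0.1, 0.7, 0.5], [0, 0, 7]],
    [0, [0.3, 1, 0], [0, 0, 7]],
  ],
)

```text
time: 14.87
tool_pos: [439.0, -230.7, 215.6]
tcp_rot: [-90.2, -0.2, 17.1]
ft_force: [1.5, 0.4, -0.4]
finger_gap: 12.3
```

Call:
arm_command(
  commands=[
    [0, [0.3, 1, 0], [0, 0, 7]],
    [0, [0.3, 1, 0], [0, 0, 7]],
    [0, [0.3, 1, 0], [0, 0, 7]],
    [0, [0.3, 1, 0], [0, 0, 7]],
    [0, [0.3, 1, 0], [0, 0, 7]],
  ],
)

```text
time: 15.28
tool_pos: [481.7, -77.7, 219.5]
tcp_rot: [-90.6, -0.4, 53.1]
ft_force: [0.5, 0.3, 0.6]
finger_gap: 12.5
```

Call:
arm_command(
  commands=[
    [0, [0.3, 1, 0], [0, 0, 7]],
    [0, [0.3, 0.7, 0], [0, 0, 7]],
    [0, [0.3, 0, 0], [0, 0, 3]],
    [0, [0, 0, 0], [0, 0, 0]],
  ],
)

```text
time: 15.62
tool_pos: [507.2, -19.3, 220.2]
tcp_rot: [-90.6, -0.5, 71.4]
ft_force: [-0.0, -0.4, -0.7]
finger_gap: 12.4
```

Call:
arm_command(
  commands=[
    [0, [-0.05, 0.5, 0], [0.5, 0.3, -1]],
    [0, [0, 0.5, -0.3], [0, 0, 0]],
    [0, [0, 0, -0.6], [0, 0, 0]],
    [0, [0, 0, -0.4], [0, 0, 0]],
    [0, [0, 0, 0], [0, 0, 0]],
  ],
)

```text
time: 16.03
tool_pos: [502.8, 8.9, 180.9]
tcp_rot: [-90.2, -0.8, 69.6]
ft_force: [-0.5, 0.1, -0.3]
finger_gap: 12.4
```

```bash
cat > look2.py <<'E'
from h import *
import sys
st=sense(); im=snapshot("wrist"); print(st["tool_pos"],st["tcp_rot"])
cv2.imwrite(sys.argv[1],cv2.resize(im[90:290,200:440],(720,600),interpolation=3))
i=camera_info("wrist"); H=i["hand_eye"]; T=R.from_euler("xyz",st["tcp_rot"],degrees=True).as_matrix()
def px(p):
    c=H[:3,:3].T@(T.T@(np.array(p)-st["tool_pos"])-H[:3,3]); q=np.hypot(*c[:2]); return np.array([i["cx"],i["cy"]])+c[:2]*i["fx"]*np.arctan2(q,c[2])/q
for n,p in dict(bot=st["tool_pos"]-[0,0,86],W3=(505.6,11.2,46),W4=(528.1,2.9,46)).items(): print(n,((px(p)-[200,90]+.3)*3).round())
E
python3 look2.py pics/c8.png
```

```text
[502.77880154   8.91076256 180.86749341] [-90.23899139  -0.79862872  69.60899477]
bot [363. 376.]
W3 [372. 321.]
W4 [372. 397.]
```

View pics/c8.png

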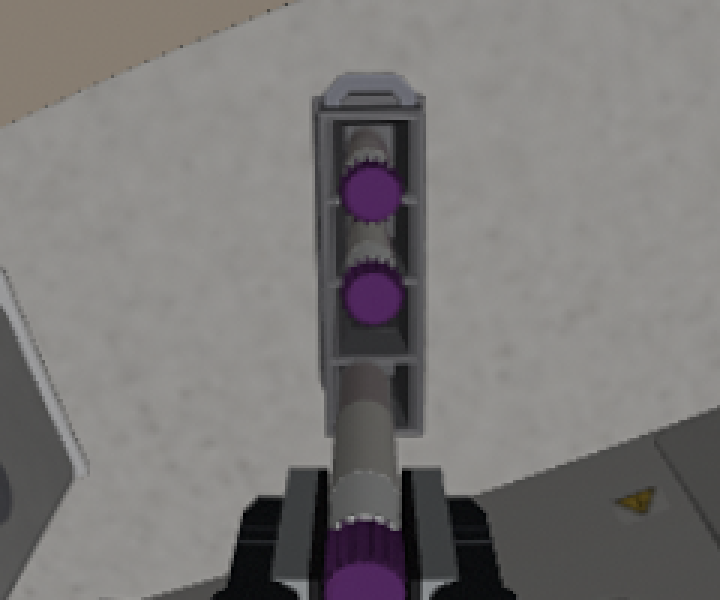

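Call:
arm_command(
  commands=[
    [0, [0.1, 0.1, -0.5], [0, 0.3, 0.3]],
    [0, [0, 0, -0.7], [0, 0.3, 0]],
    [0, [0, 0, -0.5], [0, 0, 0]],
    [0, [0, 0, 0], [0, 0, 0]],
  ],
)

```text
time: 16.42
tool_pos: [507.2, 8.5, 133.6]
tcp_rot: [-90.0, -0.6, 69.5]
ft_force: [-1.2, 0.5, -0.5]
finger_gap: 12.2
```

Call:
arm_command(
  commands=[
    [0, [-0.04, 0.1, -0.4], [0, 0, 0.3]],
    [0, [0, 0, -0.5], [0, 0, 0]],
    [0, [0, 0, -0.2], [0, 0, 0]],
    [0, [0, 0, 0], [0, 0, 0]],
  ],
)

```text
time: 16.75
tool_pos: [507.3, 10.1, 102.5]
tcp_rot: [-90.2, -0.7, 69.6]
ft_force: [-0.3, 0.1, -0.8]
finger_gap: 11.9
```

Call:
arm_command(
  commands=[
    [0, [-0.05, 0.03, -0.18], [0, 0, 0]],
    [0, [0, 0, 0], [0, 0, 0]],
    [40, [0, 0, 0], [0, 0, 0]],
    [40, [0, 0, 0], [0, 0, 0]],
  ],
)

```text
time: 17.08
tool_pos: [506.9, 10.8, 99.0]
tcp_rot: [-90.4, -0.7, 69.6]
ft_force: [0.7, 0.4, 0.6]
finger_gap: 33.6
```

Call:
arm_command(
  commands=[
    [40, [0, 0, 0.3], [0, 0, 0]],
    [40, [0, 0, 0.8], [0, 0, 0]],
    [40, [0, 0, 0.8], [0, 0.5, -5]],
    [40, [-0.1, -0.7, 0.2], [0, 0.3, -7]],
    [40, [-0.1, -1, 0], [0, 0, -7]],
  ],
)

```text
time: 17.5
tool_pos: [501.0, -37.2, 168.5]
tcp_rot: [-89.6, -0.6, 50.5]
ft_force: [1.2, -0.7, -0.2]
finger_gap: 34.6
```

Call:
arm_command(
  commands=[
    [40, [-0.1, -1, 0], [0, 0, -7]],
    [40, [-0.2, -1, 0], [0, 0, -7]],
    [40, [-0.2, -1, 0], [0, 0, -7]],
    [40, [-0.2, -1, 0], [0, 0, -7]],
    [40, [-0.2, -1, 0], [0, 0, -7]],
  ],
)

```text
time: 17.92
tool_pos: [476.5, -193.2, 178.6]
tcp_rot: [-90.2, -1.1, 14.5]
ft_force: [0.5, -0.1, 0.3]
finger_gap: 34.0
```

Call:
arm_command(
  commands=[
    [40, [-0.2, -1, 0], [0, 0, -7]],
    [40, [-0.2, -1, 0], [0, 0, -7]],
    [40, [-0.2, -1, 0], [0.5, 0.6, -5]],
    [40, [-0.1, -0.5, 0], [0, 0, 0]],
    [40, [0, 0, 0], [0, 0, 0]],
  ],
)

```text
time: 18.33
tool_pos: [453.8, -310.1, 186.6]
tcp_rot: [-90.1, -0.9, -5.9]
ft_force: [-0.6, 1.0, 0.6]
finger_gap: 34.4
```

```bash
python3 look.py
```

```text
[ 453.8212806  -310.10768794  186.59254546] [-90.1042324   -0.86434193  -5.8588397 ] [-0.61220562  0.97392414  0.63630949]
w [353. 243.] [ 474.9 -327.8  117. ]
t [441.   16.3] [ 864.7 -380.   117. ] [ 878.5 -387.1   96. ]
t [256.9 179.6] [503.9   7.3 117. ] [507.7  10.9  96. ]
t [252.4 190.6] [481.2  15.7 117. ] [484.4  19.5  96. ]
t [248.4 201.5] [458.7  23.2 117. ] [461.3  27.3  96. ]
```

Call:
arm_command(
  commands=[
    [40, [0.4, -0.4, -0.3], [0, 0.9, 2.6]],
    [40, [0.3, -0.25, -0.5], [0, 0, 0]],
    [40, [0, 0, -0.6], [0, 0, 0]],
    [40, [0, 0, 0], [0, 0, 0]],
  ],
)

```text
time: 18.77
tool_pos: [478.8, -323.9, 146.8]
tcp_rot: [-90.2, -0.2, -2.7]
ft_force: [-0.2, 0.4, -1.4]
finger_gap: 34.1
```

Call:
arm_command(
  commands=[
    [40, [-0.1, -0.15, -0.5], [0, 0, -0.6]],
    [40, [0, 0, -0.5], [0, 0, 0]],
    [40, [0, 0, 0], [0, 0, 0]],
  ],
)

```text
time: 19.02
tool_pos: [477.8, -324.8, 118.7]
tcp_rot: [-90.2, -0.3, -3.0]
ft_force: [-0.8, 0.6, -1.2]
finger_gap: 33.9
```

Call:
arm_command(
  commands=[
    [40, [-0.08, -0.12, -0.08], [0, 0, 0]],
    [40, [0, 0, 0], [0, 0, 0]],
    [40, [0, 0, 0], [0, 0, 0]],
  ],
)

```text
time: 19.27
tool_pos: [476.4, -326.8, 119.2]
tcp_rot: [-90.2, -0.3, -2.8]
ft_force: [0.2, -0.6, 0.0]
finger_gap: 34.3
```

Call:
arm_command(
  commands=[
    [40, [-0.05, -0.06, -0.15], [0, 0, 0]],
    [0, [0, 0, 0], [0, 0, 0]],
    [0, [0, 0, 0], [0, 0, 0]],
    [0, [0, 0, 0], [0, 0, 0]],
    [0, [0, 0, 0], [0, 0, 0]],
  ],
)

```text
time: 19.68
tool_pos: [476.1, -329.5, 117.9]
tcp_rot: [-90.3, -0.6, -2.8]
ft_force: [0.9, 0.8, -1.6]
finger_gap: 12.0
```

Call:
arm_command(
  commands=[
    [0, [0, 0, 0], [0, 0, 0]],
    [0, [0, 0, 0], [0, 0, 0]],
  ],
)

```text
time: 19.85
tool_pos: [476.1, -329.5, 117.9]
tcp_rot: [-90.3, -0.6, -2.8]
ft_force: [0.3, -0.7, 0.3]
finger_gap: 12.2
```

Call:
arm_command(
  commands=[
    [0, [-0.2, 0.01, 0], [0, 0, 0]],
    [0, [-0.3, 0.02, 0], [0, 0, 0]],
    [0, [-0.3, 0.02, 0], [0, 0, 0]],
    [0, [-0.3, 0.02, 0], [0, 0, 0]],
    [0, [-0.3, 0.02, 0], [0, 0, 0]],
  ],
)

```text
time: 20.27
tool_pos: [433.3, -326.9, 118.6]
tcp_rot: [-90.4, -0.7, -2.7]
ft_force: [-0.4, -0.1, -1.0]
finger_gap: 12.3
```

Call:
arm_command(
  commands=[
    [0, [0, 0, 0.9], [0, 0, 0]],
    [0, [0, 0, 0.9], [0, 0, 0]],
    [0, [0, 0, 0.9], [0, 0, 6]],
    [0, [0.2, 0.8, 0.5], [0, 0, 7]],
    [0, [0.35, 1, 0], [0, 0, 7]],
  ],
)

```text
time: 20.68
tool_pos: [439.4, -273.7, 214.8]
tcp_rot: [-90.3, -0.1, 17.3]
ft_force: [0.7, 0.6, -0.6]
finger_gap: 12.1
```

Call:
arm_command(
  commands=[
    [0, [0.35, 1, 0], [0, 0, 7]],
    [0, [0.35, 1, 0], [0, 0, 7]],
    [0, [0.35, 1, 0], [0, 0, 7]],
    [0, [0.35, 1, 0], [0, 0, 7]],
    [0, [0.35, 1, 0], [0, 0, 7]],
  ],
)

```text
time: 21.1
tool_pos: [489.4, -120.6, 218.2]
tcp_rot: [-90.6, -0.2, 53.2]
ft_force: [0.9, -0.7, -0.1]
finger_gap: 12.2
```

Call:
arm_command(
  commands=[
    [0, [0.35, 1, 0], [0, 0, 7]],
    [0, [0.3, 1, 0], [0, 0, 7]],
    [0, [0.3, 1, 0], [0.4, 0.3, 3]],
    [0, [0.2, 0.5, 0], [0, 0, 0]],
    [0, [0, 0, 0], [0, 0, 0]],
  ],
)

```text
time: 21.52
tool_pos: [521.8, -7.0, 218.3]
tcp_rot: [-90.2, -0.6, 71.5]
ft_force: [0.3, -0.5, -0.4]
finger_gap: 12.1
```

Call:
arm_command(
  commands=[
    [0, [0.2, 0.35, 0], [0, 0.5, -1.3]],
    [0, [0, 0, -0.5], [0, 0, 0]],
    [0, [0, 0, -0.5], [0, 0, 0]],
    [0, [0, 0, -0.3], [0, 0, 0]],
    [0, [0, 0, 0], [0, 0, 0]],
  ],
)

```text
time: 21.93
tool_pos: [525.5, 1.4, 178.8]
tcp_rot: [-89.8, -0.3, 70.1]
ft_force: [-0.6, 0.1, 0.3]
finger_gap: 12.3
```

```bash
python3 look2.py pics/c9.png
```

```text
[525.474663     1.3863976  178.82564995] [-89.7984638   -0.30237909  70.11202045]
bot [366. 379.]
W3 [374. 246.]
W4 [373. 327.]
```

View pics/c9.png

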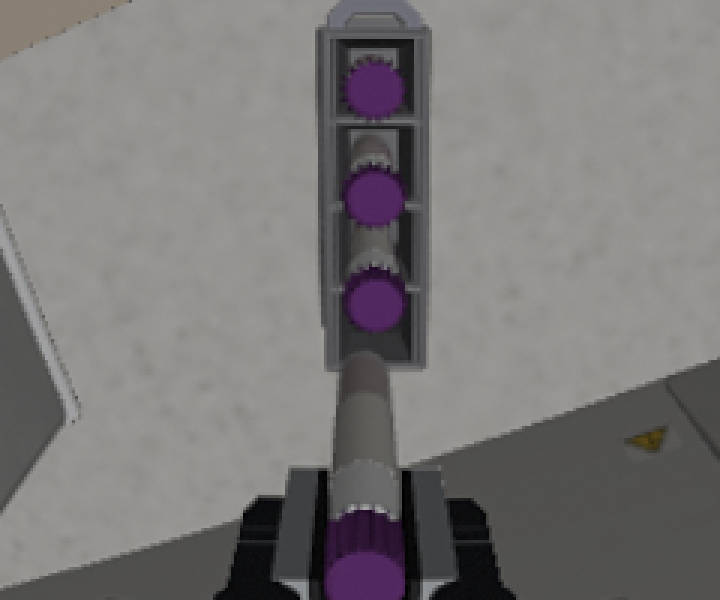

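Call:
arm_command(
  commands=[
    [0, [0.13, 0.05, -0.4], [0, 0.2, 0]],
    [0, [0, 0, -0.7], [0, 0, 0]],
    [0, [0, 0, -0.5], [0, 0, 0]],
    [0, [0, 0, 0], [0, 0, 0]],
  ],
)

```text
time: 22.32
tool_pos: [531.8, 0.6, 132.5]
tcp_rot: [-90.0, -0.3, 69.9]
ft_force: [-1.0, -0.6, -0.9]
finger_gap: 12.6
```

Call:
arm_command(
  commands=[
    [0, [-0.09, 0.07, -0.4], [0, 0, 0]],
    [0, [0, 0, -0.5], [0, 0, 0]],
    [0, [0, 0, -0.2], [0, 0, 0]],
    [0, [0, 0, 0], [0, 0, 0]],
  ],
)

```text
time: 22.65
tool_pos: [530.8, 2.0, 100.6]
tcp_rot: [-90.1, -0.4, 69.8]
ft_force: [0.7, 0.4, -1.5]
finger_gap: 12.4
```

Call:
arm_command(
  commands=[
    [0, [-0.03, 0.02, -0.08], [0, 0, 0]],
    [0, [0, 0, 0], [0, 0, 0]],
    [40, [0, 0, 0], [0, 0, 0]],
    [40, [0, 0, 0], [0, 0, 0]],
    [40, [0, 0, 0.3], [0, 0, 0]],
  ],
)

```text
time: 23.07
tool_pos: [530.7, 2.0, 109.2]
tcp_rot: [-90.2, -0.3, 69.8]
ft_force: [-0.7, -0.1, -0.9]
finger_gap: 34.1
```

Call:
arm_command(
  commands=[
    [40, [0, 0, 0.8], [0, 0, 0]],
    [40, [0, 0, 0.8], [0, 0, 0]],
    [40, [0, 0, 0.8], [0, 0, 0]],
    [40, [0, -0.5, 0], [0, 0, 0]],
    [40, [0, -0.5, 0], [0, 0, 0]],
  ],
)

```text
time: 23.48
tool_pos: [531.4, -26.7, 191.2]
tcp_rot: [-90.4, -0.4, 70.0]
ft_force: [0.2, 0.4, -0.6]
finger_gap: 33.9
```

```bash
python3 look.py
python3 - <<'E'
from h import *
a=snapshot("wrist"); b=snapshot("top"); st=sense()
for p in stoppers(a): print(at("wrist",p,96,st).round(1))
cv2.imwrite("pics/f1.png",np.hstack([cv2.resize(a[0:300,160:460],(400,400),interpolation=3),cv2.resize(b[150:230,230:310],(400,400),interpolation=3)]))
E
```

```text
[531.4468451  -26.73365797 191.17226745] [-90.43660341  -0.42292606  69.99971489] [ 0.1801179   0.36698778 -0.56064245]
w [357.1  97. ] [460.5  22.8 117. ]
w [356.5 131.1] [481.   15.3 117. ]
w [356.3 164.7] [501.9   8.1 117. ]
w [355.6 195.6] [521.9   1.1 117. ]
t [441.   16.3] [ 864.7 -380.   117. ] [ 878.5 -387.1   96. ]
[459.3  28.5  96. ]
[481.9  20.4  96. ]
[504.6  12.1  96. ]
[526.2   4.6  96. ]
```

View pics/f1.png

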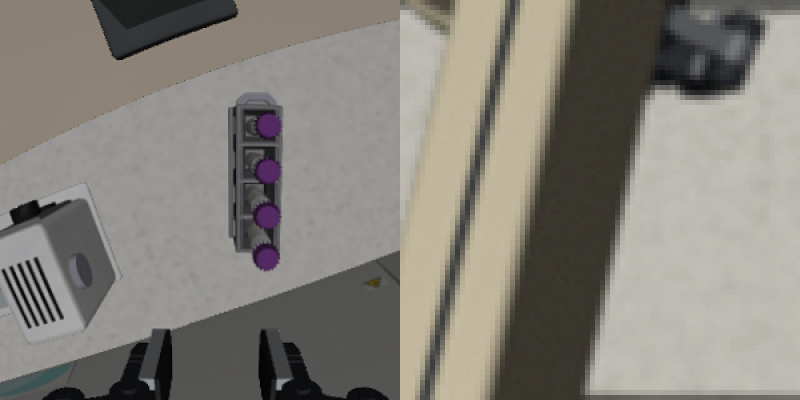

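Call:
arm_command(
  commands=[
    [40, [-0.8, -0.7, 0.2], [0, 0, 0]],
    [40, [-0.8, -0.7, 0], [0, 0, 0]],
    [40, [-0.8, -0.7, 0], [0, 0, 0]],
    [40, [-0.8, -0.5, 0], [0, 0, 0]],
    [40, [0, 0, 0], [0, 0, 0]],
  ],
)

```text
time: 24.1
tool_pos: [430.0, -102.1, 192.0]
tcp_rot: [-89.8, -0.5, 70.2]
ft_force: [-1.2, 0.7, -0.2]
finger_gap: 34.3
```

Run:
```python
from h import *
import pickle
st=sense(); a=snapshot("wrist"); b=snapshot("top"); print(st["tool_pos"])
A=sorted(stoppers(a),key=lambda p:at("wrist",p,96,st)[0]); B=sorted([p for p in stoppers(b,3) if p[0]<320],key=lambda p:-p[1])
print(len(A),len(B))
for p in A: print("w",at("wrist",p,96,st).round(1))
for p in B: print("t",at("top",p,96).round(1))
if len(A)==len(B):
  for p,q in zip(A,B):
    x,e=tri([ray("wrist",p,st),ray("top",q)]); print(x.round(1),np.round(e[0],1))
cv2.imwrite("pics/f2.png",np.hstack([cv2.resize(a[100:300,220:420],(400,400),interpolation=3),cv2.resize(b[150:230,230:310],(400,400),interpolation=3)]))
```

```text
[ 429.98527042 -102.07581364  192.02338105]
4 0
w [461.5  26.6  96. ]
w [483.8  18.3  96. ]
w [506.3  10.1  96. ]
w [529.    1.8  96. ]
```

View pics/f2.png

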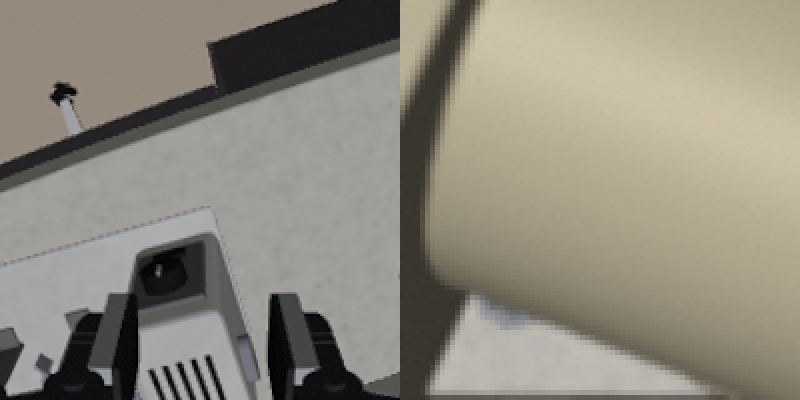

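Run:
```python
from h import *
s1=dict(tool_pos=np.array([531.4468451,-26.73365797,191.17226745]),tcp_rot=np.array([-90.43660341,-0.42292606,69.99971489]))
st=sense(); A=sorted(stoppers(snapshot("wrist")),key=lambda p:at("wrist",p,96,st)[0])
for p,q in zip([(357.1,97),(356.5,131.1),(356.3,164.7),(355.6,195.6)],A):
    x,e=tri([ray("wrist",p,s1),ray("wrist",q,st)]); print(x.round(1),np.round(e[0],1))
```

```text
[460.9  25.4  97.9] 0.5
[483.4  17.3  97.6] 0.6
[506.7   9.5  96.1] 0.6
[528.8   1.5  96.7] 0.4
```

```bash
python3 -c "
from bench import *
print(hand_in())"
```

```text
the job is handed in; nothing more can be done
None
```

I moved all four tubes to the carrier in order, with the drive-side tube in the well next to the grip loop, and handed the job in at about 24 s of the 120 s allowed. Each tube was gripped by its stopper, pulled forward about 42 mm out of its clip before any lift, and set down in its well.

**Final check:** I triangulated the stoppers from two wrist-camera positions.

| Well (from loop) | Stopper x, y (mm) | Well centre x, y (mm) | Stopper height (mm) |
|---|---|---|---|
| 1 | 460.9, 25.4 | 460.5, 27.7 | 97.9 |
| 2 | 483.4, 17.3 | 483.0, 19.4 | 97.6 |
| 3 | 506.7, 9.5 | 505.6, 11.2 | 96.1 |
| 4 | 528.8, 1.5 | 528.1, 2.9 | 96.7 |

- **Position:** every stopper is within about 2.5 mm of its well centre.
- **Height:** 96–98 mm fits tubes standing fully down, because a seated stopper spans 87–102 mm.
- **Robot:** the gripper was open and clear of everything, and no large wrist force showed in the readings.

**Checks that failed or disagreed:**
- **Top camera:** it confirmed tubes 1–3 earlier, but the arm hid the carrier at the end. Tube 4 is therefore checked by the wrist camera only.
- **Single-view estimates:** at an assumed stopper height, these differed by 2–4 mm between the two positions, most for tube 4.
- **Finger opening:** it read about 12.5 mm on the 15.2 mm stoppers. The pictures showed the pads on the stopper, and no tube slipped.

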